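# Pack the gap in the tray-frame glue-up jig

### The job

The freshly glued wooden tray frame must not shift in its jig while it dries. Find the wooden spacer block that fits snugly in the gap between the tray frame and the stop rail, and stand it upright in that gap, fully down on the jig's base board and about midway along the gap. Leave the other two spacers standing upright on the bench.

Things in the scene. Friction and masses are not known exactly. Their poses are not given: they have to be found in the camera images.
- jig: Fixed jig: plywood base 275 x 200 x 10 mm with a light stop rail (32 x 170 mm, robot side) and a darker 170 mm square tray frame. Between them a straight gap 35 mm wide (jig x), 170 long (jig y), ends open; bevelled over the top 14 mm to a 51 mm mouth. Rail tops 46 mm above bench, gap floor 10 mm. Origin on the bench under the gap's middle; z up, x across the gap from stop to frame.
- spacer_thin: The thinnest plain light-wood spacer block standing upright on the bench: 18 mm thick (its x), 60 mm long (its y), 85 mm tall (its z). The three spacers differ only in thickness. Origin at the centre of the underside, z up. It would be loose in the gap.
- spacer_middle: The middle plain light-wood spacer block standing upright on the bench: 30 mm thick (its x), 60 mm long (its y), 85 mm tall (its z). The three spacers differ only in thickness. Origin at the centre of the underside, z up. 60 to 150 g.
- spacer_thick: The thickest plain light-wood spacer block standing upright on the bench: 44 mm thick (its x), 60 mm long (its y), 85 mm tall (its z). The three spacers differ only in thickness. Origin at the centre of the underside, z up. It is too thick for the gap.
Not all that is in view belongs to the job. Leave any yellow look-alike of the spacer_middle alone.

How it is judged:
At the end, for the whole second after the job is handed in: The 30 mm spacer rests in the gap: underside within 6 mm of the base board, centre within 12 mm of the gap's centre line and 40 mm of its middle lengthwise, upright and square with the gap within 10 degrees. The 18 and 44 mm spacers stand upright (within 11 degrees) on the bench, at rest (x of spacer_middle in the frame of jig between -0.012 and 0.012 m and y of spacer_middle in the frame of jig between -0.04 and 0.04 m and z of spacer_middle in the frame of jig below 0.016 m and angle between spacer_middle's own z axis and vertical below 0.175 rad and angle between the x axis of spacer_middle and the x axis of jig, either way round below 0.175 rad and linear speed of each of spacer_middle, spacer_thin, spacer_thick below 0.02 m/s and angle between each of spacer_thin, spacer_thick's own z axis and vertical below 0.2 rad and height (world z) of each of spacer_thin, spacer_thick below 0.006 m); the robot touches nothing.
It also fails if it takes over 48 s, if anything falls off the work surface, if the arm or the gripper's body presses on something with over 40 N, if the wrist force passes 120 N, or if a joint passes its speed limit or range.

### The arm

A 6-joint arm with a two-finger parallel gripper is mounted at the origin on the work surface. World frame = base frame: x ahead of the robot, y to its left, z up, the work surface at z = 0. Lengths are in m, angles in rad, forces in N, time in s.
With the tool pointing down it reaches from about 0.375 to 0.975 m from the base axis. Payload 3.8 kg.
Tool frame: the origin (TCP) lies midway between the tips of the shut fingers; the grasp point (between the pads) lies 19 mm behind it; z points along the fingers, y is the line along which they close (so a half turn about z gives the same grasp; the last joint's range is limited). The gripper opens to 88 mm and grips with 3 to 60 N. Pads are 18 mm wide; open, the fingers measure 123 mm over their backs; the gripper's body (75 mm by 187 mm) begins 45 mm behind the grasp point.
Start: joints at [1.185, 0.264, 1.604, -0, 1.274, -0.037], TCP at [0.231, 0.634, 0.239] pointing down, gripper open.
Joint ranges: [-2.63, 2.63], [-0.94, 2.18], [0.31, 2.57], [-1.31, 4.45], [0, 2.66], [-2.55, 2.55]. Speed limits (rad/s): [2.57, 2.57, 3.14, 3.14, 3.14, 3.14].

### API

Orientations are given as a rotation vector (axis times angle).
In Python, from cell import manip, inverse_kinematics, cams, order gives the robot as it stands. Calls block until the motion is done:
- manip.move_pose(position, orientation): joint-space move of the TCP to a pose.
- manip.move_linear(position, rate=0.15, rot=None): straight line of the TCP; rot=None keeps the orientation; rate is the mean speed in m/s.
- manip.set_joints(angles): joint-space move.
- manip.set_gripper(opening, force=None): finger opening in m; force is the grip in N (None keeps the last); returns when the fingers have stopped.
- manip.dwell(seconds).
- inverse_kinematics(position, orientation): joint angles nearest the present ones, or None.
- manip.state(): the state.
- cams.capture(name): name is "scene" or "top" or "wrist"; returns a dict with "image" (480x640x3 uint8, blue, green, red), "z_map" (480x640 float32, m along the optical axis (not along the pixel's ray), 0 where there is no reading), "intrinsics" (3x3 intrinsics, pixels), "position" and "orientation" of the camera in the world; the wrist camera has in their place "T_tool_cam" (4x4, takes a point from camera to tool coordinates, whose origin is the TCP and whose axes are the flange's). Camera axes: x right, y down, z forward; pixel columns grow to the right and rows downward; lengths in m; the calibration is good to about 2 mm. A picture is of the moment at which its call begins: read the wrist's pose just before it.
A pose or a line that the arm cannot do raises manip.IKError and nothing moves.
- order.close_job(): hands the job in; it is judged then, once.
The state is a dict: "clock": time; "joint_pos": joint angles; "joint_velocities": joint speeds; "tau": joint torques, N m; "tool_pos": TCP position; "tcp_rot": TCP orientation; "contact_force": force on the tool from outside, world axes, zero at the start; "moment": the same for the moment, N m; "gripper_width": finger opening in m; "grasp_force": force on a finger pad.
Only numpy, scipy, OpenCV 4.12 (cv2) and the standard library are available. Lean on these libraries where they do the work, as an engineer would, in place of code of your own. Each camera call takes 0.05 s, during which the arm holds its last target. There are 200 camera calls.

## Working session

There is one attempt and no reset: what is moved stays moved. The work goes in short steps, each a Python script; the robot and the scene stay as the last script left them, time stands still between calls to the robot, and variables do not carry over. Pictures are saved under pics/ and viewed, at most 10 in all, crops included, and the job is handed in when it is done.

```bash
mkdir -p pics; python3 - <<'E'
from cell import manip, cams
import cv2,numpy as np
for n in("top","scene"):
    c=cams.capture(n); cv2.imwrite(f"pics/{n}0.png",c["image"]); np.savez(f"{n}0.npz",**c)
    print(n,c["position"],c["orientation"],c["intrinsics"])
print(manip.state())
E
```

```text
top [ 0.40240597 -0.06916005  0.94011046] [-2.1808841   2.16328259 -0.1264412 ] [[615.63265857   0.         330.12671838]
 [  0.         615.63265857 232.94703335]
 [  0.           0.           1.        ]]
scene [ 0.85871245 -0.44013371  0.51906231] [-2.20499163 -0.84026314  0.37940796] [[433.0612067    0.         313.27792183]
 [  0.         433.0612067  232.82149735]
 [  0.           0.           1.        ]]
{'clock': 0.1, 'joint_pos': array([ 1.18511670e+00,  2.64675852e-01,  1.60523625e+00,  1.04448455e-05,
        1.27371620e+00, -3.68793680e-02]), 'joint_velocities': array([-0.00159264, -0.00106104, -0.00302603, -0.00085622,  0.00223523,
        0.00058043]), 'tau': array([-3.57540339e-04, -5.03618538e+01, -3.58070791e+01,  7.30216736e-02,
        2.33661511e-02, -6.22783932e-05]), 'tool_pos': array([0.23043642, 0.63375773, 0.23751449]), 'tcp_rot': array([-0.54504969, -3.09350482,  0.00312275]), 'contact_force': array([-0.01512079,  0.42787698, -0.01495301]), 'moment': array([-0.02491591,  0.00903164,  0.01477308]), 'grasp_force': 0.0, 'gripper_width': 0.08789366737219931}
```

View pics/top0.png

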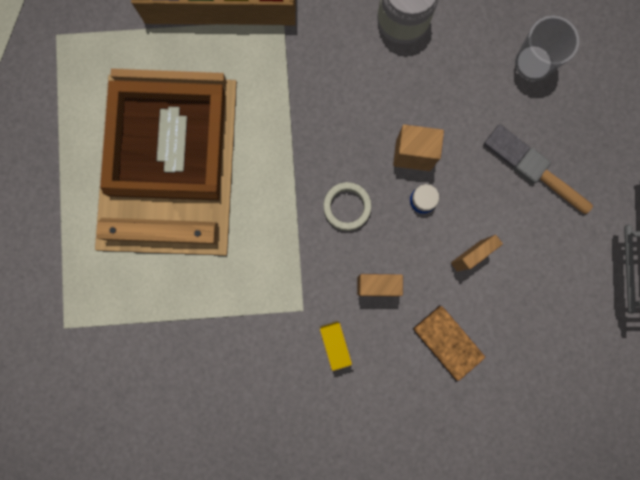

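View pics/scene0.png

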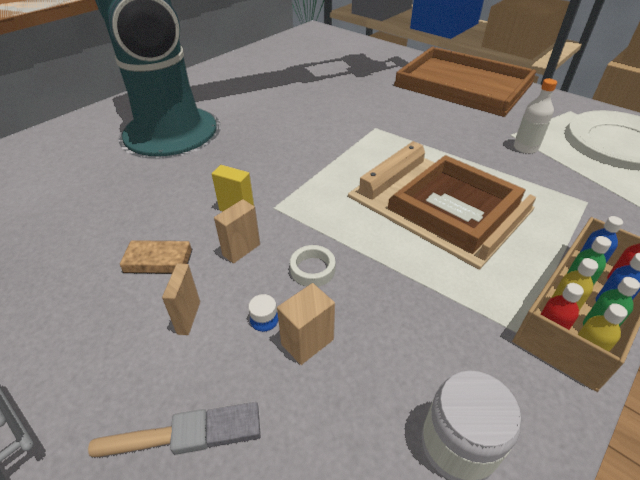

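The top view shows several things that could be taken for the 30 mm spacer:
- wooden block at (381,286), about 30 mm thick
- thinner wooden block at (477,253)
- thicker wooden block at (420,147)
- yellow look-alike at (336,346)
- cork slab at (450,343)

I choose (381,286). The jig gap runs along image columns between the stop rail (157,232) and the tray frame (163,190). Next I measure from depth.

```bash
cat > h.py <<'E'
import numpy as np,cv2
from scipy.spatial.transform import Rotation as R
def cloud(c,Rw=None,t=None):
    K=c["intrinsics"];z=c["z_map"];v,u=np.indices(z.shape)
    p=np.stack([(u-K[0,2])/K[0,0]*z,(v-K[1,2])/K[1,1]*z,z],-1)
    if Rw is None: Rw=R.from_rotvec(c["orientation"]).as_matrix();t=c["position"]
    P=p@Rw.T+t; P[z==0]=np.nan
    return P
def rect(xy):
    (cx,cy),(w,h),a=cv2.minAreaRect((xy*1000).astype(np.float32))
    if w<h: a+=90;w,h=h,w
    return np.array([cx,cy])/1000,w,h,a   # long-axis angle a (deg)
def down(yaw): # tool y axis at world angle yaw(rad), z down
    y=np.array([np.cos(yaw),np.sin(yaw),0]);z=np.array([0,0,-1.]);x=np.cross(y,z)
    return R.from_matrix(np.stack([x,y,z],1)).as_rotvec()
E
python3 - <<'E'
from h import *
c=np.load("top0.npz");P=cloud(c);Z=P[...,2]
print("bench z",np.nanmedian(Z[380:460,100:400]))
for n,(u,v) in dict(mid=(381,286),thin=(477,253),thick=(420,140),yel=(336,346)).items():
    m=((Z>.072)&(Z<.1)).astype(np.uint8);_,L=cv2.connectedComponents(m)
    k=L[v,u];s=(L==k)&(k>0);print(n,s.sum(),rect(P[s][:,:2]),np.median(Z[s]))
m=np.zeros(Z.shape,bool);m[215:248,92:222]=1;s=m&(Z>.040)&(Z<.052);print("stop",s.sum(),rect(P[s][:,:2]),np.median(Z[s]))
m=np.zeros(Z.shape,bool);m[76:206,95:230]=1;s=m&(Z>.040)&(Z<.052);print("frame",s.sum(),rect(P[s][:,:2]),np.median(Z[s]))
print(np.round(Z[180:250:3,160],3))
E
```

```text
bench z 0.0012317910491469464
mid 944 (array([ 0.42253537, -0.149737  ]), 60.523746490478516, 29.577966690063477, 88.60226440429688) 0.08587202672584965
thin 596 (array([ 0.46996445, -0.29094376]), 60.1280517578125, 18.146480560302734, 126.54573440551758) 0.08554100162003209
thick 1365 (array([ 0.6259187 , -0.20705064]), 60.45411682128906, 45.084529876708984, 82.61955261230469) 0.08540270662237903
yel 974 (array([ 0.33772711, -0.08685966]), 59.9229621887207, 29.905492782592773, 17.086015701293945) 0.08598631629474957
stop 2214 (array([0.49969745, 0.17619182]), 170.96282958984375, 29.234785079956055, 88.27127838134766) 0.04662608615307989
frame 4777 (array([0.64542981, 0.17203127]), 182.59539794921875, 171.3635711669922, 178.45124053955078) 0.04626231163914607
[0.018 0.047 0.045 0.047 0.04  0.033 0.012 0.01  0.008 0.009 0.011 0.01
 0.01  0.032 0.043 0.047 0.048 0.049 0.045 0.048 0.042 0.013 0.008 0.011]
```

Depth confirms that the block at (381,286) is 29.6 mm thick and 60 mm long, and it isn't yellow. Next I take a close wrist look at the gap on the way, then one at the spacer.

```bash
cat >> h.py <<'E'
def wcloud(cams,manip):
    s=manip.state();c=cams.capture("wrist");T=c["T_tool_cam"];Rt=R.from_rotvec(s["tcp_rot"]).as_matrix()
    return c,cloud(c,Rt@T[:3,:3],Rt@T[:3,3]+s["tool_pos"])
E
python3 - <<'E'
from h import *
from cell import manip,cams
T=cams.capture("wrist")["T_tool_cam"];print(np.round(T,3))
a=np.radians(-1.6);o=down(a);M=R.from_rotvec(o).as_matrix()
if abs(manip.state()["joint_pos"][5])>9: pass
off=M@T[:3,3]
for n,xy,h in(("gap",(.535,.175),.30),("mid",(.4225,-.15),.25)):
    try: manip.move_pose([xy[0]-off[0],xy[1]-off[1],h],o)
    except manip.IKError as e: print("IK",e); manip.move_pose([xy[0],xy[1],h],o)
    manip.dwell(.2)
    c,P=wcloud(cams,manip);cv2.imwrite(f"pics/w_{n}.png",c["image"]);np.savez(f"w_{n}.npz",P=P)
    print(n,manip.state()["tool_pos"],manip.state()["joint_pos"],manip.state()["clock"])
E
```

```text
[[-0.001 -0.964 -0.264  0.067]
 [ 1.    -0.001 -0.     0.001]
 [ 0.    -0.264  0.964 -0.146]
 [ 0.     0.     0.     1.   ]]
gap [0.53203259 0.10837272 0.2998831 ] [ 1.55006855e-01 -1.97235861e-02  1.80801351e+00  1.03933924e-04
  1.35352632e+00  1.81929973e-01] 2.5833
mid [ 0.42021222 -0.21656537  0.25014737] [-5.28646913e-01 -1.34129723e-01  2.00514602e+00  1.18205629e-04
  1.27032576e+00 -5.02345234e-01] 4.1417
```

```bash
python3 - <<'E'
from h import *
import os
P=np.load("w_gap.npz")["P"];Z=P[...,2]
b=np.radians(88.3);ex=np.array([np.sin(b),-np.cos(b)]);ey=np.array([np.cos(b),np.sin(b)])
o=np.array([.535,.175]);d=P[...,:2]-o;X=d@ex;Y=d@ey
for y in(-70,-40,0,40,70):
    print(y,[ (x,round(float(np.nanmedian(Z[(abs(Y*1000-y)<8)&(abs(X*1000-x)<1)]))*1000)) for x in range(-34,38,3) if ((abs(Y*1000-y)<8)&(abs(X*1000-x)<1)).any()])
s=(Z>.04)&(Z<.055)&(X<-.0)&(X>-.08);print("stop y",np.nanpercentile(Y[s],[1,99]), rect(P[s][:,:2]))
P=np.load("w_mid.npz")["P"];Z=P[...,2];s=(Z>.075)&(Z<.1)&(np.hypot(P[...,0]-.4225,P[...,1]+.15)<.05);print(rect(P[s][:,:2]),np.median(Z[s]))
cv2.imwrite("pics/both.png",np.hstack([cv2.resize(cv2.imread(f"pics/w_{n}.png"),(400,300)) for n in("gap","mid")]))
E
```

```text
-70 [(-34, 46), (-31, 45), (-28, 46), (-25, 45), (-22, 42), (-19, 36), (-16, 26), (-13, 9), (-10, 10), (-7, 10), (-4, 9), (-1, 9), (2, 9), (5, 9), (8, 10), (11, 9), (14, 9), (17, 9), (20, 34), (23, 39), (26, 44), (29, 46), (32, 46), (35, 46)]
-40 [(-34, 396), (-31, 396), (-28, 383), (-25, 396), (-22, 382), (-19, 396), (-16, 382), (-13, 396), (-10, 396), (-7, 391), (-4, 391), (-1, 390), (2, 391), (5, 390), (8, 390), (11, 390), (14, 391), (17, 391), (20, 390), (23, 391), (26, 390), (29, 391), (32, 390), (35, 390)]
0 [(-34, 45), (-31, 46), (-28, 45), (-25, 46), (-22, 42), (-19, 36), (-16, 15), (-13, 10), (-10, 9), (-7, 10), (-4, 10), (-1, 10), (2, 9), (5, 10), (8, 10), (11, 9), (14, 9), (17, 9), (20, 34), (23, 39), (26, 44), (29, 46), (32, 45), (35, 46)]
40 [(-34, 45), (-31, 46), (-28, 46), (-25, 45), (-22, 42), (-19, 36), (-16, 10), (-13, 10), (-10, 10), (-7, 10), (-4, 9), (-1, 10), (2, 10), (5, 9), (8, 10), (11, 9), (14, 9), (17, 9), (20, 33), (23, 39), (26, 44), (29, 45), (32, 45), (35, 46)]
70 [(-34, 46), (-31, 45), (-28, 46), (-25, 45), (-22, 42), (-19, 36), (-16, 25), (-13, 9), (-10, 9), (-7, 9), (-4, 9), (-1, 10), (2, 9), (5, 9), (8, 9), (11, 10), (14, 9), (17, 10), (20, 34), (23, 39), (26, 44), (29, 46), (32, 45), (35, 45)]
stop y [-0.08039551  0.08608313] (array([0.5007919 , 0.17869681]), 169.79840087890625, 28.02924919128418, 88.36644744873047)
(array([ 0.42368283, -0.14759631]), 59.991943359375, 29.66438102722168, 89.09144592285156) 0.08439757544576787
```

View pics/both.png

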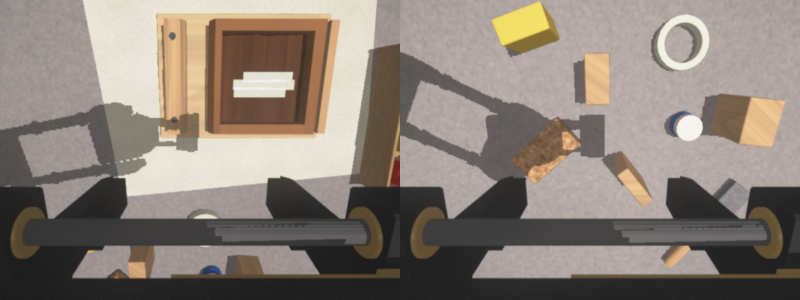

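The wrist view has the gap free and the uncoloured middle spacer at (597,78) of the composite, clear of its neighbours. The gap centre is about (0.5363, 0.178) and the jig y axis lies at 88.35°. Next is the grasp.

```bash
python3 - <<'E'
from h import *
from cell import manip,cams
o=down(np.radians(-0.9));x,y=.4237,-.1476
manip.set_gripper(.06)
manip.move_pose([x,y,.15],o);manip.move_linear([x,y,.050],rate=.12)
manip.set_gripper(.0,force=25)
s=manip.state();print("grip",s["gripper_width"],s["grasp_force"],s["contact_force"])
z0=s["tool_pos"][2]
manip.move_linear([x,y,.17],rate=.15)
s=manip.state();print(s["gripper_width"],s["grasp_force"],z0)
oj=down(np.radians(-1.65))
manip.move_pose([.5363,.178,.17],oj)
manip.move_linear([.5363,.178,.108],rate=.15);manip.dwell(.2)
s=manip.state();print(s["tool_pos"],s["contact_force"],s["moment"],s["clock"])
c,P=wcloud(cams,manip);cv2.imwrite("pics/w_hold.png",c["image"])
c=cams.capture("scene");cv2.imwrite("pics/hold.png",np.hstack([cv2.resize(cv2.imread("pics/w_hold.png"),(400,300)),cv2.resize(c["image"][100:340,300:620],(400,300))]))
E
```

```text
grip 0.030087139066163584 24.877839206310455 [-0.52337629  0.49138024  1.45619627]
0.02983965803198541 24.882230941366288 0.05026676982711245
[0.53750661 0.17818442 0.10956998] [-0.42249364  0.30708661 -0.44531241] [-0.07544849  0.07094541  0.05852121] 9.8417
```

View pics/hold.png

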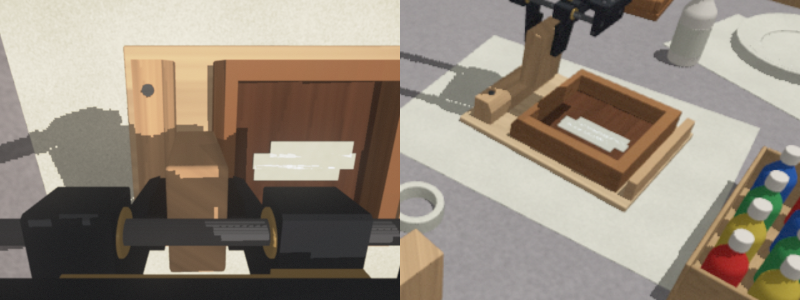

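The spacer is held upright over the gap: at (195,190) on the left the block lines up between stop and frame, and the scene view on the right agrees. I lower it with force checks.

```bash
python3 - <<'E'
from h import *
from cell import manip
x,y=.5363,.178
for z in(.092,.082,.076,.071,.067,.064,.062,.060,.0585,.057):
    manip.move_linear([x,y,z],rate=.04)
    s=manip.state();f=s["contact_force"];print(z,np.round(s["tool_pos"],4),np.round(f,1),np.round(s["moment"],2),round(s["clock"],1))
    if abs(f[2])>12 or np.hypot(*f[:2])>15: break
E
```

```text
0.092 [0.5359 0.1779 0.0915] [ 0.5  0.6 -0.1] [-0.04  0.05  0.02] 10.5
0.082 [0.5359 0.1779 0.0815] [-0.3  0.2 -0.3] [-0.07  0.01 -0.03] 10.9
0.076 [0.536  0.1779 0.0756] [ 0.1 -0.7 -0.6] [-0.09  0.11 -0.02] 11.2
0.071 [0.5359 0.1779 0.0706] [-0.2 -0.2 -1.3] [-0.09  0.1  -0.01] 11.5
0.067 [0.536  0.1779 0.0666] [ 0.2  0.7 -0.6] [-0.05  0.    0.  ] 11.7
0.064 [0.5361 0.1779 0.0638] [-0.4 -0.3 -1.6] [-0.06  0.13  0.01] 12.0
0.062 [0.5362 0.178  0.0618] [ 0.2  0.2 -0.5] [-0.13  0.1   0.01] 12.2
0.06 [0.5367 0.1781 0.0603] [-0.   0.2  1.8] [-0.   -0.04  0.07] 12.5
0.0585 [0.5367 0.1782 0.0602] [-4.8 -1.2  9.6] [-0.2   0.75  0.01] 12.7
0.057 [0.5368 0.1782 0.0602] [-8.1 -2.  19.2] [-0.33  1.41 -0.04] 13.0
```

Floor contact came at z=0.0602, as expected. I relax the push, release, retreat and check.

```bash
python3 - <<'E'
from h import *
from cell import manip,cams
manip.move_linear([.5365,.178,.0603],rate=.04)
manip.set_gripper(.06);manip.move_linear([.5365,.178,.2],rate=.12)
manip.move_pose([.535,.11,.30],down(np.radians(-1.65)));manip.dwell(.3)
c,P=wcloud(cams,manip);Z=P[...,2]
s=(Z>.08)&(Z<.11)&(np.hypot(P[...,0]-.536,P[...,1]-.178)<.06);print(rect(P[s][:,:2]),np.median(Z[s]),manip.state()["clock"])
c2=cams.capture("scene")["image"]
cv2.imwrite("pics/end.png",np.hstack([cv2.resize(c["image"],(400,300)),cv2.resize(c2,(400,300))]))
E
```

```text
(array([0.53676447, 0.17798772]), 59.134376525878906, 30.126548767089844, 88.36380767822266) 0.09436007754579634 16.0417
```

View pics/end.png

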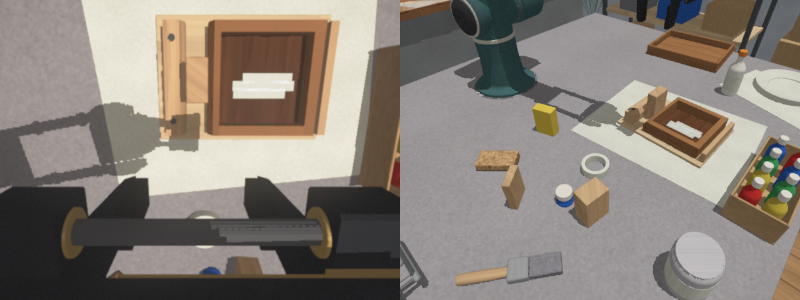

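The spacer stands square in the gap at (197,80) on the left, with its top at 94 mm. The thin (513,185) and thick (591,203) spacers still stand on the bench.

```bash
python3 -c "
from cell import order
print(order.close_job())"
```

```text
the job is handed in; nothing more can be done
None
```

The 30 mm spacer stands upright, square and fully down in the middle of the gap, the 18 and 44 mm spacers are still standing untouched on the bench, and the job was handed in at about 16 s on the robot's clock; the hand-in returned no verdict.

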